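# Move the gem jars to the other rack in reverse order

## Task

Move the four gem jars from the pale wooden rack to the blue rack in reverse order, one jar to a bay: the jar at the left end of the wooden rack (left as the robot sees it) goes to the right end of the blue rack, and so on, until the jar that was at the right end stands at the left end. Keep the jars upright all the way and leave each one standing flat on the floor of its bay.

Things in the scene. Friction and masses are not known exactly. Their poses are not given: they have to be found in the camera images.
- jar_red: small closed gem jar, an upright aluminium cylinder with a red lid, 26 mm in diameter and 40 mm high, 50 g, stiff; origin at the centre of its underside, z up along its axis. Neighbours stand 45 mm apart. Beware: the plier shelf overhangs the bench behind, 0.25 m up, its edge from (0.62, -0.31) to (0.82, 0.03)
- jar_yellow: small closed gem jar, an upright aluminium cylinder with a yellow lid, 26 mm in diameter and 40 mm high, 50 g, stiff; origin at the centre of its underside, z up along its axis. Neighbours stand 45 mm apart. Beware: the plier shelf overhangs the bench behind, 0.25 m up, its edge from (0.62, -0.31) to (0.82, 0.03)
- jar_green: small closed gem jar, an upright aluminium cylinder with a green lid, 26 mm in diameter and 40 mm high, 50 g, stiff; origin at the centre of its underside, z up along its axis. Neighbours stand 45 mm apart. Beware: the plier shelf overhangs the bench behind, 0.25 m up, its edge from (0.62, -0.31) to (0.82, 0.03)
- jar_violet: small closed gem jar, an upright aluminium cylinder with a violet lid, 26 mm in diameter and 40 mm high, 50 g, stiff; origin at the centre of its underside, z up along its axis. Neighbours stand 45 mm apart. Beware: the plier shelf overhangs the bench behind, 0.25 m up, its edge from (0.62, -0.31) to (0.82, 0.03)
- wood_rack: pale wooden rack, 184 x 50 mm, a jar in each bay at the start; 18 mm ledge with cards behind it (+x). Fixed; row of 4 bays along its y axis, centres at y = +67.5, +22.5, -22.5, -67.5 mm (+y = left end seen from the robot), each 42 (x) by 41 mm; bay floor 8 mm, lips and dividers 12 mm above the bench. Origin on the bench under the row's middle, z up; yaw -0.35 to 0.05
- blue_rack: blue rack, 184 x 50 mm, empty at the start, to the left or right of the wooden one. Fixed; row of 4 bays along its y axis, centres at y = +67.5, +22.5, -22.5, -67.5 mm (+y = left end seen from the robot), each 42 (x) by 41 mm; bay floor 8 mm, lips and dividers 12 mm above the bench. Origin on the bench under the row's middle, z up; yaw -0.35 to 0.05
- card_red: flat red lot card, 30 x 14 x 2 mm, fixed on the wooden rack's ledge 34 mm behind (+x of) the bay in which the jar with the red lid starts; it stays there and so records the starting order. Top 12 mm above the bench
- card_yellow: flat yellow lot card, 30 x 14 x 2 mm, fixed on the wooden rack's ledge 34 mm behind (+x of) the bay in which the jar with the yellow lid starts; it stays there and so records the starting order. Top 12 mm above the bench
- card_green: flat green lot card, 30 x 14 x 2 mm, fixed on the wooden rack's ledge 34 mm behind (+x of) the bay in which the jar with the green lid starts; it stays there and so records the starting order. Top 12 mm above the bench
- card_violet: flat violet lot card, 30 x 14 x 2 mm, fixed on the wooden rack's ledge 34 mm behind (+x of) the bay in which the jar with the violet lid starts; it stays there and so records the starting order. Top 12 mm above the bench

How it is judged (in metres and radians):
At the end, for the whole second after the job is handed in: Each jar stands in the blue rack in the mirror bay of its starting bay (first from the left becomes first from the right), within 12 mm of the bay centre along and across the row, underside within 3 mm of the bay floor, tilted under 0.1 rad, released and at rest (((y of card_red in the frame of wood_rack between 0.0525 and 0.0825 m and y of jar_red in the frame of blue_rack between -0.0795 and -0.0555 m) or (y of card_red in the frame of wood_rack between 0.0075 and 0.0375 m and y of jar_red in the frame of blue_rack between -0.0345 and -0.0105 m) or (y of card_red in the frame of wood_rack between -0.0375 and -0.0075 m and y of jar_red in the frame of blue_rack between 0.0105 and 0.0345 m) or (y of card_red in the frame of wood_rack between -0.0825 and -0.0525 m and y of jar_red in the frame of blue_rack between 0.0555 and 0.0795 m)) and x of jar_red in the frame of blue_rack between -0.012 and 0.012 m and z of jar_red in the frame of blue_rack between 0.005 and 0.011 m and angle between each of jar_red, jar_yellow, jar_green, jar_violet's own z axis and vertical below 0.1 rad and linear speed of each of jar_red, jar_yellow, jar_green, jar_violet below 0.02 m/s and angular speed of each of jar_red, jar_yellow, jar_green, jar_violet below 0.3 rad/s and ((y of card_yellow in the frame of wood_rack between 0.0525 and 0.0825 m and y of jar_yellow in the frame of blue_rack between -0.0795 and -0.0555 m) or (y of card_yellow in the frame of wood_rack between 0.0075 and 0.0375 m and y of jar_yellow in the frame of blue_rack between -0.0345 and -0.0105 m) or (y of card_yellow in the frame of wood_rack between -0.0375 and -0.0075 m and y of jar_yellow in the frame of blue_rack between 0.0105 and 0.0345 m) or (y of card_yellow in the frame of wood_rack between -0.0825 and -0.0525 m and y of jar_yellow in the frame of blue_rack between 0.0555 and 0.0795 m)) and x of jar_yellow in the frame of blue_rack between -0.012 and 0.012 m and z of jar_yellow in the frame of blue_rack between 0.005 and 0.011 m and ((y of card_green in the frame of wood_rack between 0.0525 and 0.0825 m and y of jar_green in the frame of blue_rack between -0.0795 and -0.0555 m) or (y of card_green in the frame of wood_rack between 0.0075 and 0.0375 m and y of jar_green in the frame of blue_rack between -0.0345 and -0.0105 m) or (y of card_green in the frame of wood_rack between -0.0375 and -0.0075 m and y of jar_green in the frame of blue_rack between 0.0105 and 0.0345 m) or (y of card_green in the frame of wood_rack between -0.0825 and -0.0525 m and y of jar_green in the frame of blue_rack between 0.0555 and 0.0795 m)) and x of jar_green in the frame of blue_rack between -0.012 and 0.012 m and z of jar_green in the frame of blue_rack between 0.005 and 0.011 m and ((y of card_violet in the frame of wood_rack between 0.0525 and 0.0825 m and y of jar_violet in the frame of blue_rack between -0.0795 and -0.0555 m) or (y of card_violet in the frame of wood_rack between 0.0075 and 0.0375 m and y of jar_violet in the frame of blue_rack between -0.0345 and -0.0105 m) or (y of card_violet in the frame of wood_rack between -0.0375 and -0.0075 m and y of jar_violet in the frame of blue_rack between 0.0105 and 0.0345 m) or (y of card_violet in the frame of wood_rack between -0.0825 and -0.0525 m and y of jar_violet in the frame of blue_rack between 0.0555 and 0.0795 m)) and x of jar_violet in the frame of blue_rack between -0.012 and 0.012 m and z of jar_violet in the frame of blue_rack between 0.005 and 0.011 m); the robot touches nothing.
It fails at once if a jar is tipped by more than 0.6 rad (angle between any of jar_red, jar_yellow, jar_green, jar_violet's own z axis and vertical above 0.6 rad).
It also fails if it takes over 80 s, if anything falls off the work surface, if the arm or the gripper's body presses on something with over 40 N, if the wrist force passes 120 N, or if a joint passes its speed limit or range.

## Robot

A 7-joint arm with a two-finger parallel gripper is mounted at the origin on a cart in front of the work surface, level with it; the furniture and walls round the work are solid. World frame = base frame: x ahead of the robot, y to its left, z up, the work surface at z = 0. Lengths are in m, angles in degrees, forces in N, time in s.
With the tool pointing down it reaches from about 0.425 to 0.875 m from the base axis. Payload 4.7 kg.
Tool frame: the origin (TCP) lies on the centre line of the jaws, within the pads' length; the fingertips stand 8 mm ahead of it and the grasp point (between the pads) lies 11 mm behind it; z points along the fingers, y is the direction in which the jaws open and shut (so a half turn about z gives the same grasp; the last joint's range is limited). The gripper opens to 87 mm and grips with 3 to 60 N. Pads are 19 mm wide; open, the fingers measure 117 mm over their backs; the gripper's body (75 mm by 190 mm) begins 51 mm behind the grasp point.
Start: joints at [65.38, 18.392, -4.016, 83.108, 1.295, 78.541, -3.26], TCP at [0.279, -0.587, 0.231] pointing down, gripper open.
Joint ranges: [-163.93, 163.93], [-17.29, 119.83], [-79.2, 71.16], [3.27, 140.29], [-89.18, 269.18], [5.43, 117.66], [-154.24, 154.24]. Speed limits (degrees/s): [147.25, 147.25, 180, 180, 180, 180, 180].

## Interface

Orientations are given as [roll, pitch, yaw] about the fixed x, y, z axes, in that order (R = Rz(yaw) Ry(pitch) Rx(roll)).
In Python, from cell import env gives the robot as it stands. The module is installed in compiled form; this text tells all that it offers.
- The arm moves only by the tool move_arm, never from a script. Its argument "steps" is a list of rows, each a list of 2 entries, a list of its own where there are three numbers: the shift along the tool's x, y, z in m, then the turn about the tool's z in rad. A call has 1 to 20 rows; each row is the pose to reach, as a shift and turn from the pose commanded when the call began, along the tool's axes at that moment; what a row does not reach only later rows make up. A row lasts 1/8 s, in which the tool goes at most 62.5 mm and 10.7 degrees, less where a joint would pass 70% of its speed; a pose out of reach is approached as far as the arm can. A call with a gripper value outside its range is refused whole. "hand" is the closure, from -1 (fully open) to 1 (shut), set as the call begins (left out, the last holds). The fingers move at their own pace and stop on an object; "squeeze" is the grip in N (left out, the last holds). Time passes only in rows, so rows that repeat a pose let the fingers close. It gives the time, the measured TCP pose, the force and the opening at its end, in the units of the state.
- env.get_obs(): the state, without advancing time (a new reading comes with each control period).
- env.read_camera(name): name is "scene" or "top" or "wrist"; returns (picture, depth): 480x640x3 uint8, red, green, blue; 480x640 float32, m along the optical axis (not along the pixel's ray), 0 where there is no reading.
- env.calibration(name): a dict with "intrinsics" (3x3 intrinsics, pixels), "position" and "orientation" of the camera in the world; the wrist camera has in their place "mount" (4x4, takes a point from camera to tool coordinates, whose origin is the TCP and whose axes are the flange's). Camera axes: x right, y up, looking along -z (the intrinsics and any distortion apply to the point x, -y, -z); pixel columns grow to the right and rows downward; lengths in m; the calibration is good to about 2 mm. A picture is of the moment at which its call begins: read the wrist's pose just before it. calibration takes no time and is no camera call.
- env.sign_off(): hands the job in, once; it reports no verdict.
Trained networks look in the newest picture that a camera, given by its name, has taken for a name from the list of things; names that differ only in an ending like _2 or _b are one class to them, and where a whole thing is asked for, a point or a joint stands for the part that bears it (a point fixed in the world has none). Each returns a list of dicts, best first, with "conf" (0 to 1); they miss things now and then, are a little off and sometimes report something else, mostly with a low value. They report only what shows in the picture. A call takes as long as a camera call.
- env.cut_out(camera, query): "region" (480x640 bool, what is visible of it) and "uv" ([column, row] in pixels, amid what is visible of it).
The state is a dict: "time_s": time; "qpos": joint angles; "joint_velocities": joint speeds; "effort": joint torques, N m; "tool_pos": TCP position; "tool_rot": TCP orientation; "force": force on the tool from outside, world axes, zero at the start; "wrist_torque": the same for the moment, N m; "grip_width": finger opening in m.
Only numpy, scipy, OpenCV 4.12 (cv2) and the standard library are available. Lean on these libraries where they do the work, as an engineer would, in place of code of your own. Each camera call takes 0.05 s, during which the arm holds its last target. There are 200 camera calls.

## Working session

There is one attempt and no reset: what is moved stays moved. The work goes in short steps, Python scripts to look and compute and a tool call to move; the robot and the scene stay as the last step left them, time stands still between calls to the robot, and variables do not carry over. Pictures are saved under pics/ and viewed, about 12 in all and at most 16, crops included, and the job is handed in when it is done.

Besides the shell and the picture viewer there is one more tool, called as name(argument=value, ...), one argument or row to a line, values as JSON. move_arm: Moves the arm, as the interface text tells. Its arguments: {"type":"object","properties":{"steps":{"type":"array"},"hand":{"type":"number"},"squeeze":{"type":"number"}},"required":["steps"]}

```bash
mkdir -p pics; cat > h.py <<'E'
import numpy as np, cv2
from scipy.spatial.transform import Rotation as R
from cell import env
def cam2world(cam):
    c=env.calibration(cam)
    K=np.array(c["intrinsics"])
    if "mount" in c:
        o=env.get_obs(); T=np.eye(4); T[:3,:3]=R.from_euler('xyz',o["tool_rot"],degrees=True).as_matrix(); T[:3,3]=o["tool_pos"]
        return K,T@np.array(c["mount"]),c
    T=np.eye(4); T[:3,3]=c["position"]; q=np.array(c["orientation"])
    T[:3,:3]=q if q.shape==(3,3) else R.from_euler('xyz',q,degrees=True).as_matrix()
    return K,T,c
def pts(cam,depth,mask,K,T):
    v,u=np.nonzero(mask&(depth>0)); d=depth[v,u]
    p=np.stack([(u-K[0,2])/K[0,0]*d,-(v-K[1,2])/K[1,1]*d,-d],1)
    return p@T[:3,:3].T+T[:3,3]
def save(n,img): cv2.imwrite(f'pics/{n}.png',img[...,::-1])
E
python3 - <<'E'
from h import *
print(env.get_obs())
for c in ['top','scene']:
    K,T,cal=cam2world(c); print(c,cal)
    img,d=env.read_camera(c); save(c+'1',img); np.save(c+'_d.npy',d)
    for q in ['jar_red','jar_yellow','jar_green','jar_violet','card_red','card_yellow','card_green','card_violet','wood_rack','blue_rack']:
        for r in env.cut_out(c,q)[:2]:
            p=pts(c,d,r['region'],K,T)
            if len(p)==0: continue
            z=np.percentile(p[:,2],95); top=p[p[:,2]>z-.006]
            print(c,q,round(r['conf'],2),np.round(r['uv']),len(p),'med',np.median(p,0).round(4),'topmean',top.mean(0).round(4),z.round(4))
E
```

```text
{'time_s': 0.0, 'qpos': array([65.37978604, 18.44053988, -4.01429913, 83.17398829,  1.29469756,
       78.54094898, -3.25813698]), 'joint_velocities': array([ 0.06001217,  0.05351753,  0.02045727, -0.0108019 , -0.05854053,
        0.01610223, -0.05161355]), 'effort': array([-6.98691438e-04, -4.91292787e+01, -4.04252177e-01, -3.12521267e+01,
       -6.40344224e-02,  4.39421413e-02,  1.56615042e-04]), 'tool_pos': array([ 0.27881091, -0.58657612,  0.22945256]), 'tool_rot': array([-1.79889743e+02,  5.79414329e-03,  2.54305822e+01]), 'force': array([-0.28596837, -0.1232046 , -0.6708275 ]), 'wrist_torque': array([-0.02149214,  0.03367529,  0.00680899]), 'grip_width': 0.08706062202547422}
top {'intrinsics': array([[542.82518291,   0.        , 323.89448067],
       [  0.        , 542.82518291, 239.16421387],
       [  0.        ,   0.        ,   1.        ]]), 'position': array([ 0.38165678, -0.03655064,  0.87102359]), 'orientation': array([ 12.05979386,   0.37921004, -92.49931912])}
top jar_red 0.75 [399. 259.] 325 med [ 0.5227 -0.1552  0.0461] topmean [ 0.5245 -0.1564  0.047 ] 0.0491
top j
[... 1725 characters left out ...]
0.0803  0.0353] topmean [ 0.5467 -0.0763  0.0479] 0.0495
scene jar_green 0.69 [402. 291.] 549 med [ 0.5057 -0.2088  0.0357] topmean [ 0.5109 -0.2055  0.0481] 0.0495
scene jar_green 0.16 [383. 274.] 468 med [ 0.5175 -0.1662  0.0352] topmean [ 0.5222 -0.1631  0.048 ] 0.0495
scene jar_violet 0.87 [371. 263.] 443 med [ 0.5299 -0.1233  0.0357] topmean [ 0.5346 -0.1197  0.048 ] 0.0495
scene card_green 0.44 [420. 298.] 83 med [ 0.5449 -0.215   0.0129] topmean [ 0.5451 -0.2145  0.0129] 0.0142
scene wood_rack 0.58 [382. 296.] 1642 med [ 0.5165 -0.173   0.0096] topmean [ 0.5193 -0.1612  0.0105] 0.0133
scene blue_rack 0.7 [255. 234.] 1805 med [0.4768 0.0937 0.0097] topmean [0.4788 0.0989 0.0104] 0.0135
```

View pics/top1.png

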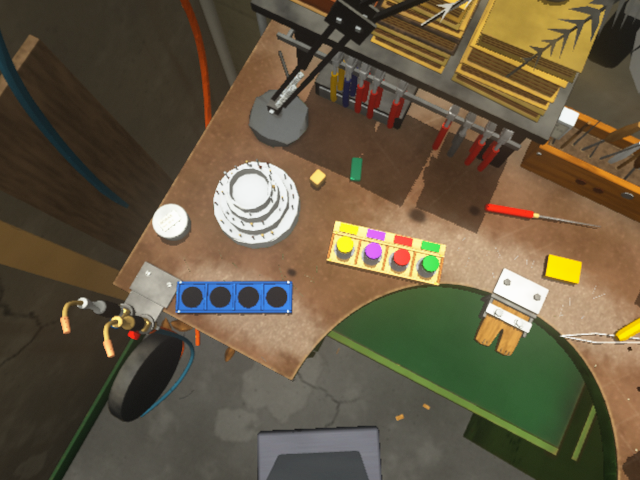

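View pics/scene1.png

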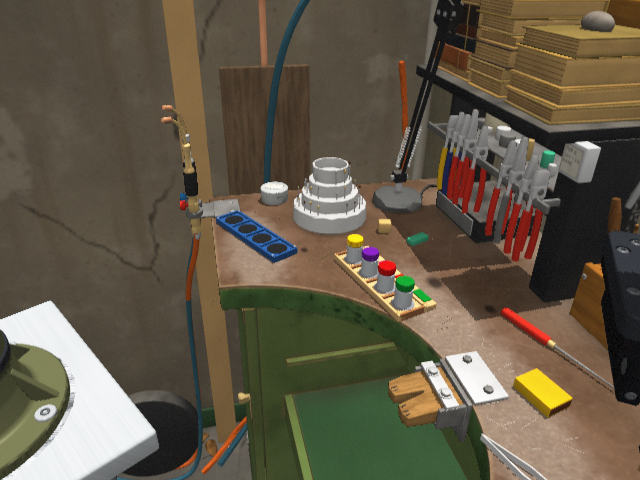

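```bash
python3 - <<'E'
from h import *
K,T,cal=cam2world('top'); img,d=env.read_camera('top')
for q in ['wood_rack','blue_rack']:
    r=env.cut_out('top',q)[0]['region']
    p=pts('top',d,r,K,T); p=p[p[:,2]<.02]
    rect=cv2.minAreaRect(p[:,:2].astype(np.float32)); print(q,rect)
E
```

```text
wood_rack ((0.5386970043182373, -0.1376200020313263), (0.18919919431209564, 0.06914644688367844), 74.6854019165039)
blue_rack ((0.47797122597694397, 0.10850899666547775), (0.1845611035823822, 0.04898633062839508), 87.55953216552734)
```

```bash
python3 - <<'E'
from h import *
K,T,_=cam2world('top'); d=np.load('top_d.npy'); p=pts('top',d,d>0,K,T)
K2,T2,_=cam2world('scene'); d2=np.load('scene_d.npy'); p=np.vstack([p,pts('scene',d2,d2>0,K2,T2)])
print('y:',[f'{y:.2f}' for y in np.arange(.34,-.28,-.04)])
for x in np.arange(.74,.2,-.04):
    print(f'{x:.2f}',[int(1000*max(p[(abs(p[:,0]-x)<.02)&(abs(p[:,1]-y)<.02)][:,2],default=-9)) for y in np.arange(.34,-.28,-.04)])
print(R.from_euler('xyz',env.get_obs()['tool_rot'],degrees=True).as_matrix().round(3), env.calibration('wrist'))
E
```

```text
y: ['0.34', '0.30', '0.26', '0.22', '0.18', '0.14', '0.10', '0.06', '0.02', '-0.02', '-0.06', '-0.10', '-0.14', '-0.18', '-0.22', '-0.26']
0.74 [314, -9000, -9000, -9000, 3, 4, 4, 24, 168, 299, 401, 394, 394, 397, 397, 389]
0.70 [165, -9000, -9000, 2, 6, 3, 58, 65, 39, 21, 401, 428, 447, 399, 370, 370]
0.66 [-9000, -9000, -9000, 4, 4, 60, 116, 116, 115, 41, 23, 14, 4, 267, 347, 370]
0.62 [-9000, -9000, 5, 33, 32, 54, 117, 117, 116, 40, 3, 3, 4, 3, 3, 510]
0.58 [-740, -902, 5, 32, 31, 48, 116, 116, 88, 27, 49, 46, 15, 608, 3, 518]
0.54 [-757, 3, 8, 7, 4, 4, 39, 40, 24, 3, 52, 642, 564, 628, 628, 513]
0.50 [-814, 5, 9, 9, 14, 16, 15, 14, 14, 3, 3, 14, 50, 50, 50, 3]
0.46 [-157, 207, 208, 151, 14, 16, 15, 16, 14, 3, 3, 3, 3, 1, -250, 1]
0.42 [-888, 212, 212, 207, 3, 4, 3, 4, 4, 3, 2, -248, -250, -249, -248, -8]
0.38 [-891, -876, -881, 209, -891, -9000, 3, 3, 4, 3, -252, -248, -246, -249, -248, -8]
0.34 [-888, -890, -887, -889, -890, -891, -892, 2, 2, -888, -887, -891, -249, -248, -248, -249]
0.30 [-889, -891, -890, -885, -889, -888, -891, -886, -890, -889, -890, -891, -890, -889, -249, -247]
0.26 [-888, -889, -888, -888, -889, -889, -889, -890, -888, -887, -889, -888, -892, -889, -891, -887]
0.22 [-888, -889, -885, -888, -891, -890, -888, -891, -889, -890, -888, -887, -888, -888, -889, -888]
[[ 0.903  0.429  0.   ]
 [ 0.429 -0.903 -0.   ]
 [-0.     0.    -1.   ]] {'intrinsics': array([[391.36438316,   0.        , 322.74774205],
       [  0.        , 391.36438316, 238.61753118],
       [  0.        ,   0.        ,   1.        ]]), 'mount': array([[-5.86000079e-04,  9.69943149e-01,  2.43330935e-01,
         6.62346873e-02],
       [ 9.99998858e-01,  9.07419650e-04, -1.20883135e-03,
        -1.18334287e-03],
       [-1.39330096e-03,  2.43329949e-01, -9.69942573e-01,
        -1.52816053e-01],
       [ 0.00000000e+00,  0.00000000e+00,  0.00000000e+00,
         1.00000000e+00]])}
```

```bash
python3 - <<'E'
from h import *
K,T,_=cam2world('top'); d=np.load('top_d.npy'); pt=pts('top',d,d>0,K,T)
K2,T2,_=cam2world('scene'); d2=np.load('scene_d.npy'); ps=pts('scene',d2,d2>0,K2,T2)
for n,p in(('top',pt),('scene',ps)):
    print(n)
    for lo,hi in((.03,.06),(.07,.1),(.1,.13),(.13,.17),(.17,.23)):
        m=(p[:,2]>lo)&(p[:,2]<hi)
        t=p[m&(p[:,0]<.56)&(p[:,1]>.19)&(p[:,1]<.4)&(p[:,0]>.3)]
        c=p[m&(p[:,0]>.5)&(p[:,0]<.7)&(p[:,1]>-.03)&(p[:,1]<.19)]
        for nm,s in(('torch',t),('cake',c)):
            if len(s)>3: print(lo,nm,len(s),'x',np.percentile(s[:,0],[1,99]).round(3),'y',np.percentile(s[:,1],[1,99]).round(3))
E
```

```text
top
0.03 torch 231 x [0.42  0.469] y [0.236 0.292]
0.03 cake 2199 x [0.559 0.69 ] y [0.003 0.135]
0.07 torch 337 x [0.428 0.473] y [0.234 0.288]
0.07 cake 1758 x [0.585 0.654] y [0.029 0.106]
0.1 torch 234 x [0.431 0.47 ] y [0.237 0.289]
0.1 cake 620 x [0.593 0.657] y [0.033 0.099]
0.13 torch 274 x [0.43  0.471] y [0.235 0.293]
0.17 torch 508 x [0.392 0.463] y [0.222 0.291]
scene
0.03 torch 212 x [0.421 0.454] y [0.232 0.29 ]
0.03 cake 1440 x [0.559 0.681] y [-0.004  0.184]
0.07 torch 233 x [0.429 0.473] y [0.23  0.288]
0.07 cake 842 x [0.581 0.661] y [0.019 0.097]
0.1 torch 138 x [0.432 0.47 ] y [0.232 0.281]
0.1 cake 605 x [0.593 0.657] y [0.029 0.095]
0.13 torch 191 x [0.431 0.47 ] y [0.231 0.288]
0.17 torch 253 x [0.392 0.464] y [0.218 0.287]
```

```bash
python3 - <<'E'
from h import *
i=cv2.imread('pics/top1.png')[240:380,40:310]; cv2.imwrite('pics/c1.png',cv2.resize(i,None,fx=2.9,fy=2.9,interpolation=cv2.INTER_CUBIC))
E
```

```text
(no output)
```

View pics/c1.png

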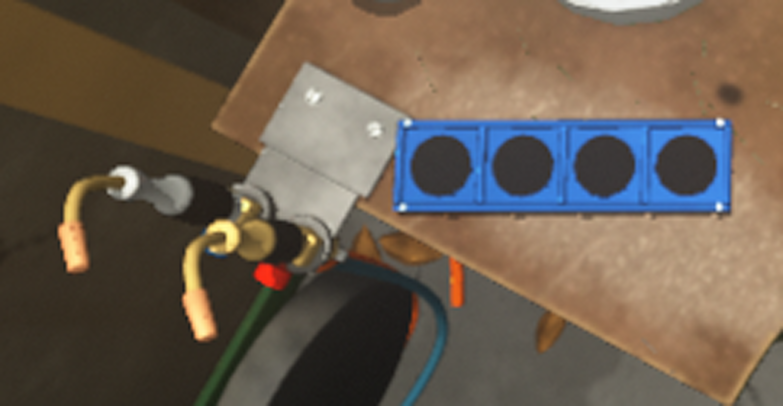

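move_arm(
  steps=[
    [[0.015, -0.01, 0.002], -0.03],
    [[0.045, -0.03, 0.006], -0.09],
    [[0.085, -0.06, 0.012], -0.17],
    [[0.125, -0.09, 0.018], -0.26],
    [[0.17, -0.12, 0.024], -0.35],
    [[0.21, -0.15, 0.03], -0.43],
    [[0.25, -0.18, 0.036], -0.52],
    [[0.295, -0.21, 0.042], -0.6],
    [[0.335, -0.24, 0.048], -0.69],
    [[0.375, -0.27, 0.054], -0.77],
    [[0.405, -0.29, 0.06], -0.83],
    [[0.42, -0.3, 0.06], -0.86],
    [[0.42, -0.3, 0.06], -0.86],
    [[0.42, -0.3, 0.06], -0.86],
  ],
  hand=-1,
  squeeze=15,
)

```text
time_s: 3.0
tool_pos: [0.5289, -0.1376, 0.1707]
tool_rot: [-180.0, 0.1, 74.6]
force: [-0.0, -0.4, -0.2]
grip_width: 0.0869
```

```bash
cat > look.py <<'E'
from h import *
import sys
K,T,_=cam2world('wrist'); img,d=env.read_camera('wrist'); save(sys.argv[1],img)
for q in sys.argv[2:]:
    for r in env.cut_out('wrist',q)[:2]:
        p=pts('w',d,r['region'],K,T)
        if len(p)<10: continue
        if 'rack' in q:
            p=p[(p[:,2]<.02)&(p[:,2]>.004)]; (c,s,a)=cv2.minAreaRect(p[:,:2].astype(np.float32)); print(q,r['conf'],np.round(c,4),np.round(s,4),a)
        else:
            z=np.median(p[p[:,2]>np.percentile(p[:,2],70)][:,2]); t=p[abs(p[:,2]-z)<.005]
            c,rad=cv2.minEnclosingCircle(t[:,:2].astype(np.float32)); print(q,round(r['conf'],2),np.round(r['uv']),'med',np.median(t,0).round(4),'circ',np.round(c,4),round(rad,4),z.round(4))
o=env.get_obs(); print(o['time_s'],o['tool_pos'],o['tool_rot'],o['force'],o['qpos'].round(1),o['grip_width'])
E
python3 look.py w1 jar_yellow jar_violet jar_red jar_green card_yellow card_violet card_red card_green wood_rack
```

```text
jar_yellow 0.6 [324. 137.] med [ 0.549  -0.0718  0.0465] circ [ 0.549  -0.0718] 0.0135 0.0474
jar_yellow 0.37 [366. 193.] med [ 0.5699 -0.124   0.0107] circ [ 0.5702 -0.1241] 0.0159 0.0114
jar_violet 0.83 [326. 200.] med [ 0.5372 -0.1148  0.0466] circ [ 0.537  -0.1153] 0.0137 0.0473
jar_red 0.92 [328. 256.] med [ 0.5254 -0.1578  0.0466] circ [ 0.5251 -0.1587] 0.0139 0.0472
jar_red 0.53 [326. 199.] med [ 0.5371 -0.1147  0.0466] circ [ 0.5368 -0.1152] 0.0136 0.0473
jar_green 0.77 [324. 293.] med [ 0.5165 -0.19    0.0283] circ [ 0.515  -0.1932] 0.0091 0.0291
card_yellow 0.72 [368. 138.] med [ 0.5815 -0.081   0.0106] circ [ 0.5815 -0.081 ] 0.0156 0.0113
card_violet 0.98 [370. 194.] med [ 0.57   -0.1238  0.0107] circ [ 0.5706 -0.1244] 0.0155 0.0114
card_violet 0.37 [322. 289.] med [ 0.5165 -0.19    0.0283] circ [ 0.515  -0.1932] 0.0091 0.0291
card_red 0.93 [366. 247.] med [ 0.5578 -0.1674  0.0107] circ [ 0.5575 -0.1679] 0.0158 0.0115
card_green 0.65 [364. 292.] med [ 0.5483 -0.2028  0.0105] circ [ 0.5477 -0.203 ] 0.0093 0.0115
wood_rack 0.8 [ 0.5429 -0.1273] [0.1583 0.0681] 74.70582580566406
3.5 [ 0.52952393 -0.13596803  0.17057113] [1.79995896e+02 8.41124124e-03 7.46851935e+01] [-0.54345436  0.2969575  -0.84654124] [ 37.7   9.9 -28.7 101.7   5.1  69.7  -7.7] 0.08693126455976925
```

View pics/w1.png

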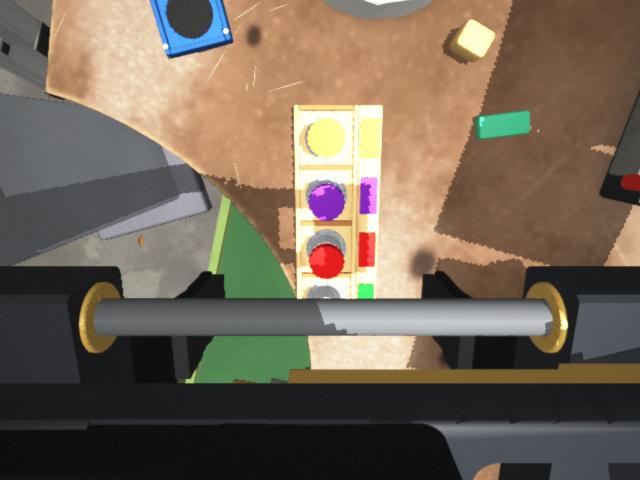

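move_arm(
  steps=[
    [[0.03, 0.001, 0.01], 0],
    [[0.06, 0.002, 0.04], 0],
    [[0.067, 0.002, 0.08], 0],
    [[0.067, 0.002, 0.115], 0],
    [[0.067, 0.002, 0.135], 0],
    [[0.067, 0.002, 0.145], 0],
    [[0.067, 0.002, 0.145], 0],
    [[0.067, 0.002, 0.145], 0],
  ],
)

```text
time_s: 4.5
tool_pos: [0.5503, -0.0719, 0.0268]
tool_rot: [179.9, -0.0, 74.7]
force: [0.3, 0.3, -0.8]
grip_width: 0.087
```

move_arm(
  steps=[
    [[0, 0, 0], 0],
    [[0, 0, 0], 0],
    [[0, 0, 0], 0],
    [[0, 0, 0], 0],
    [[0, 0, 0], 0],
    [[0, 0, 0], 0],
  ],
  hand=1,
)

```text
time_s: 5.25
tool_pos: [0.5492, -0.0717, 0.0255]
tool_rot: [-180.0, 0.0, 74.7]
force: [-0.2, 0.2, 0.1]
grip_width: 0.0351
```

move_arm(
  steps=[
    [[0, 0, 0], 0],
    [[0, 0, 0], 0],
    [[0, 0, 0], 0],
    [[0, 0, -0.02], 0],
    [[0, 0, -0.06], 0],
    [[0.005, -0.006, -0.1], -0.01],
    [[0.02, -0.023, -0.13], -0.05],
    [[0.044, -0.05, -0.145], -0.11],
    [[0.068, -0.077, -0.145], -0.18],
    [[0.083, -0.094, -0.145], -0.21],
    [[0.088, -0.099, -0.145], -0.225],
    [[0.088, -0.099, -0.145], -0.225],
    [[0.088, -0.099, -0.145], -0.225],
  ],
)

```text
time_s: 6.88
tool_pos: [0.4774, 0.0381, 0.1704]
tool_rot: [-180.0, -0.0, 87.5]
force: [-0.1, 0.2, -0.1]
grip_width: 0.0256
```

```bash
python3 look.py w2 blue_rack jar_yellow; python3 - <<'E'
from h import *
i,d=env.read_camera('scene'); save('s2',i)
E
```

```text
blue_rack 0.89 [0.4795 0.1072] [0.1838 0.0501] 87.35778045654297
jar_yellow 0.91 [321. 295.] med [0.4767 0.0322 0.1915] circ [0.477  0.0384] 0.0136 0.1918
7.025 [0.47717474 0.03859073 0.17031885] [-1.79973154e+02 -1.79075526e-02  8.75087101e+01] [ 0.422245   -0.71582197 -0.23523208] [ 29.7   1.5 -37.6 110.1   0.9  68.8 -10.7] 0.025643155910425913
```

View pics/w2.png

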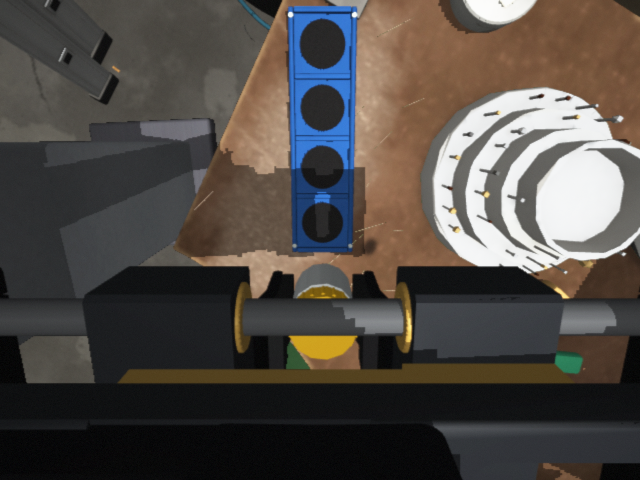

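View pics/s2.png

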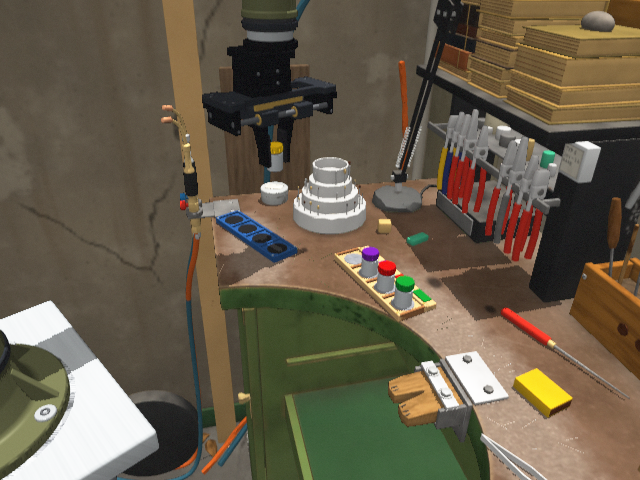

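move_arm(
  steps=[
    [[0.001, -0.003, 0.02], 0],
    [[0.001, -0.003, 0.06], 0],
    [[0.001, -0.003, 0.1], 0],
    [[0.001, -0.003, 0.125], 0],
    [[0.001, -0.003, 0.136], 0],
    [[0.001, -0.003, 0.142], 0],
    [[0.001, -0.003, 0.145], 0],
    [[0.001, -0.003, 0.145], 0],
    [[0.001, -0.003, 0.145], 0],
  ],
)

```text
time_s: 8.2
tool_pos: [0.4745, 0.0404, 0.0262]
tool_rot: [179.9, 0.0, 87.6]
force: [0.2, -0.3, -1.6]
grip_width: 0.0258
```

move_arm(
  steps=[
    [[0, 0, 0], 0],
    [[0, 0, 0], 0],
    [[0, 0, 0], 0],
    [[0, 0, 0], 0],
    [[0, 0, 0], 0],
    [[0, 0, -0.02], 0],
    [[0, 0, -0.06], 0],
    [[0, 0, -0.1], 0],
    [[0, 0, -0.13], 0],
    [[0, 0, -0.145], 0],
    [[0, 0, -0.145], 0],
  ],
  hand=-1,
)

```text
time_s: 9.57
tool_pos: [0.4744, 0.0404, 0.1709]
tool_rot: [179.9, 0.0, 87.6]
force: [-0.7, -0.1, -0.5]
grip_width: 0.0871
```

```bash
python3 - <<'E'
from h import *
K,T,_=cam2world('top'); i,d=env.read_camera('top')
for r in env.cut_out('top','jar_yellow')[:2]: print(r['conf'],r['uv'],np.median(pts('top',d,r['region'],K,T),0))
K,T,_=cam2world('scene'); i,d=env.read_camera('scene'); save('s3',i[150:300,180:380])
for r in env.cut_out('scene','jar_yellow')[:2]: print(r['conf'],r['uv'],np.median(pts('scene',d,r['region'],K,T),0))
print(env.get_obs())
E
```

```text
0.91 [272.5, 237.5] [0.46834996 0.03045491 0.03492773]
0.28 [371.0, 262.8] [ 0.52982381 -0.12328646  0.03512161]
{'time_s': 9.775, 'qpos': array([ 30.2744927 ,   1.0832567 , -38.32688612, 110.5660281 ,
         0.67956494,  68.73366553, -10.69950822]), 'joint_velocities': array([-0.03892861,  0.02674328, -0.07240392, -0.1004962 , -0.04019253,
        0.15007873,  0.01957152]), 'effort': array([-4.03001599e-03, -2.51803422e+01, -3.55139198e-01, -2.99275804e+01,
       -6.55956916e-02,  2.24793196e-02, -1.71883203e-03]), 'tool_pos': array([0.47300815, 0.04038221, 0.16906622]), 'tool_rot': array([-1.79847320e+02, -1.09496324e-02,  8.75960668e+01]), 'force': array([ 0.77964307, -0.31397445, -0.39006911]), 'wrist_torque': array([-0.03512572, -0.07837393, -0.02829204]), 'grip_width': 0.08674461214992214}
```

move_arm(
  steps=[
    [[-0.012, 0.005, 0], 0.02],
    [[-0.04, 0.018, 0], 0.06],
    [[-0.08, 0.037, 0], 0.12],
    [[-0.12, 0.055, 0], 0.18],
    [[-0.144, 0.066, 0.01], 0.215],
    [[-0.152, 0.069, 0.04], 0.225],
    [[-0.152, 0.069, 0.08], 0.225],
    [[-0.152, 0.069, 0.115], 0.225],
    [[-0.152, 0.069, 0.137], 0.225],
    [[-0.152, 0.069, 0.145], 0.225],
    [[-0.152, 0.069, 0.145], 0.225],
    [[-0.152, 0.069, 0.145], 0.225],
  ],
)

```text
time_s: 11.28
tool_pos: [0.5375, -0.1151, 0.0266]
tool_rot: [179.9, 0.0, 74.7]
force: [-0.1, 0.4, -0.1]
grip_width: 0.0867
```

move_arm(
  steps=[
    [[0, 0, 0], 0],
    [[0, 0, 0], 0],
    [[0, 0, 0], 0],
    [[0, 0, 0], 0],
    [[0, 0, 0], 0],
    [[0, 0, 0], 0],
    [[0, 0, 0], 0],
    [[0, 0, 0], 0],
    [[0, 0, 0], 0],
  ],
  hand=1,
)

```text
time_s: 12.4
tool_pos: [0.5365, -0.1143, 0.0255]
tool_rot: [180.0, 0.0, 74.7]
force: [1.9, 0.1, -0.8]
grip_width: 0.0254
```

move_arm(
  steps=[
    [[0, 0, -0.02], 0],
    [[0, 0, -0.06], 0],
    [[0.007, -0.004, -0.09], -0.01],
    [[0.03, -0.019, -0.1], -0.04],
    [[0.065, -0.041, -0.1], -0.08],
    [[0.1, -0.063, -0.1], -0.13],
    [[0.137, -0.087, -0.1], -0.175],
    [[0.163, -0.103, -0.1], -0.21],
    [[0.175, -0.111, -0.095], -0.225],
    [[0.177, -0.112, -0.075], -0.225],
    [[0.177, -0.112, -0.045], -0.225],
    [[0.177, -0.112, -0.02], -0.225],
    [[0.177, -0.112, -0.008], -0.225],
    [[0.177, -0.112, -0.002], -0.225],
    [[0.177, -0.112, 0], -0.225],
    [[0.177, -0.112, 0], -0.225],
    [[0.177, -0.112, 0], -0.225],
  ],
)

```text
time_s: 14.52
tool_pos: [0.4757, 0.086, 0.0262]
tool_rot: [179.9, 0.0, 87.6]
force: [0.1, -0.0, -0.4]
grip_width: 0.0253
```

move_arm(
  steps=[
    [[0, 0, 0], 0],
    [[0, 0, 0], 0],
    [[0, 0, 0], 0],
    [[0, 0, 0], 0],
    [[0, 0, 0], 0],
    [[0, 0, -0.02], 0],
    [[0, 0, -0.06], 0],
    [[0, 0, -0.1], 0],
    [[0, 0, -0.13], 0],
    [[0, 0, -0.145], 0],
    [[0, 0, -0.145], 0],
  ],
  hand=-1,
)

```text
time_s: 15.9
tool_pos: [0.4756, 0.0859, 0.1709]
tool_rot: [179.9, 0.0, 87.6]
force: [0.1, -1.5, -0.9]
grip_width: 0.0872
```

```bash
cat > chk.py <<'E'
from h import *
import sys
for c in ['top','scene']:
    K,T,_=cam2world(c); i,d=env.read_camera(c); save(c+sys.argv[1],i)
    for q in sys.argv[2:]:
        for r in env.cut_out(c,q)[:1]: print(c,q,round(r['conf'],2),np.round(r['uv']),np.median(pts(c,d,r['region'],K,T),0).round(4))
o=env.get_obs(); print(o['time_s'],o['tool_pos'],o['tool_rot'],o['qpos'].round(1))
E
python3 chk.py 4 jar_yellow jar_violet jar_red
```

```text
top jar_yellow 0.77 [274. 296.] [0.4715 0.0409 0.0471]
top jar_violet 0.52 [247. 301.] [0.4726 0.0788 0.0465]
top jar_red 0.51 [400. 260.] [ 0.5227 -0.155   0.0462]
scene jar_yellow 0.78 [277. 240.] [0.4681 0.0305 0.0352]
scene jar_violet 0.78 [261. 229.] [0.4699 0.0753 0.0343]
scene jar_red 0.91 [384. 277.] [ 0.5176 -0.1664  0.0348]
16.3 [0.47478592 0.08594318 0.16983594] [-1.79924044e+02 -5.90485218e-03  8.75977566e+01] [ 27.4   2.3 -41.3 109.5   1.6  68.8 -16.8]
```

View pics/scene4.png

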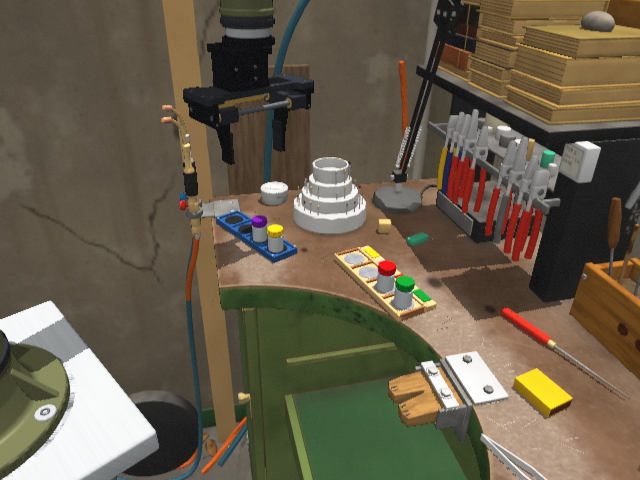

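move_arm(
  steps=[
    [[-0.012, 0.003, 0], 0.01],
    [[-0.045, 0.011, 0], 0.04],
    [[-0.09, 0.022, 0], 0.08],
    [[-0.135, 0.033, 0], 0.125],
    [[-0.18, 0.045, 0], 0.17],
    [[-0.22, 0.055, 0], 0.205],
    [[-0.237, 0.059, 0.01], 0.225],
    [[-0.242, 0.06, 0.04], 0.225],
    [[-0.242, 0.06, 0.08], 0.225],
    [[-0.242, 0.06, 0.115], 0.225],
    [[-0.242, 0.06, 0.137], 0.225],
    [[-0.242, 0.06, 0.145], 0.225],
    [[-0.242, 0.06, 0.145], 0.225],
    [[-0.242, 0.06, 0.145], 0.225],
  ],
)

```text
time_s: 18.05
tool_pos: [0.5258, -0.1584, 0.0266]
tool_rot: [179.9, 0.0, 74.7]
force: [-0.3, 0.0, -0.7]
grip_width: 0.0869
```

move_arm(
  steps=[
    [[0, 0, 0], 0],
    [[0, 0, 0], 0],
    [[0, 0, 0], 0],
    [[0, 0, 0], 0],
    [[0, 0, 0], 0],
    [[0, 0, 0], 0],
    [[0, 0, 0], 0],
    [[0, 0, 0], 0],
    [[0, 0, 0], 0],
  ],
  hand=1,
)

```text
time_s: 19.18
tool_pos: [0.525, -0.1584, 0.0255]
tool_rot: [180.0, 0.0, 74.7]
force: [0.0, -0.6, -0.2]
grip_width: 0.0257
```

move_arm(
  steps=[
    [[0, 0, -0.02], 0],
    [[0, 0, -0.06], 0],
    [[0.01, -0.005, -0.09], -0.01],
    [[0.04, -0.018, -0.1], -0.03],
    [[0.085, -0.039, -0.1], -0.07],
    [[0.13, -0.059, -0.1], -0.11],
    [[0.175, -0.08, -0.1], -0.15],
    [[0.22, -0.1, -0.1], -0.19],
    [[0.25, -0.114, -0.1], -0.215],
    [[0.263, -0.12, -0.095], -0.225],
    [[0.266, -0.121, -0.075], -0.225],
    [[0.266, -0.121, -0.045], -0.225],
    [[0.266, -0.121, -0.02], -0.225],
    [[0.266, -0.121, -0.008], -0.225],
    [[0.266, -0.121, -0.002], -0.225],
    [[0.266, -0.121, 0], -0.225],
    [[0.266, -0.121, 0], -0.225],
    [[0.266, -0.121, 0], -0.225],
  ],
)

```text
time_s: 21.42
tool_pos: [0.4789, 0.1302, 0.0261]
tool_rot: [179.9, 0.0, 87.6]
force: [0.1, 0.2, -0.7]
grip_width: 0.0261
```

move_arm(
  steps=[
    [[0, 0, 0], 0],
    [[0, 0, 0], 0],
    [[0, 0, 0], 0],
    [[0, 0, 0], 0],
    [[0, 0, 0], 0],
    [[0, 0, -0.02], 0],
    [[0, 0, -0.06], 0],
    [[0, 0, -0.1], 0],
    [[0, 0, -0.13], 0],
    [[0, 0, -0.145], 0],
    [[0, 0, -0.145], 0],
  ],
  hand=-1,
)

```text
time_s: 22.8
tool_pos: [0.4789, 0.1302, 0.171]
tool_rot: [179.9, 0.0, 87.6]
force: [-0.9, 0.2, -0.0]
grip_width: 0.0871
```

```bash
python3 chk.py 5 jar_yellow jar_violet jar_red jar_green; python3 look.py w5 blue_rack
```

```text
top jar_yellow 0.64 [273. 294.] [0.4715 0.0409 0.0473]
top jar_violet 0.79 [243. 301.] [0.4724 0.0845 0.0468]
top jar_red 0.68 [217. 299.] [0.4764 0.1275 0.0469]
top jar_green 0.82 [429. 263.] [ 0.5103 -0.1972  0.0463]
scene jar_yellow 0.59 [274. 238.] [0.4686 0.0303 0.0352]
scene jar_violet 0.89 [259. 228.] [0.4694 0.0748 0.0346]
scene jar_red 0.63 [242. 216.] [0.4728 0.1197 0.0354]
scene jar_green 0.59 [403. 291.] [ 0.5054 -0.2091  0.0365]
23.3 [0.47826569 0.13012461 0.17017387] [-1.79962495e+02  1.14414772e-03  8.75962682e+01] [ 23.8   4.5 -43.4 107.9   3.3  69.  -23.1]
23.4 [0.47837423 0.13017444 0.170386  ] [-1.79984866e+02  1.02527901e-03  8.75987873e+01] [-0.16531105 -0.33147157  1.01076906] [ 23.8   4.4 -43.4 107.8   3.3  69.  -23.1] 0.08704679065664853
```

View pics/scene5.png

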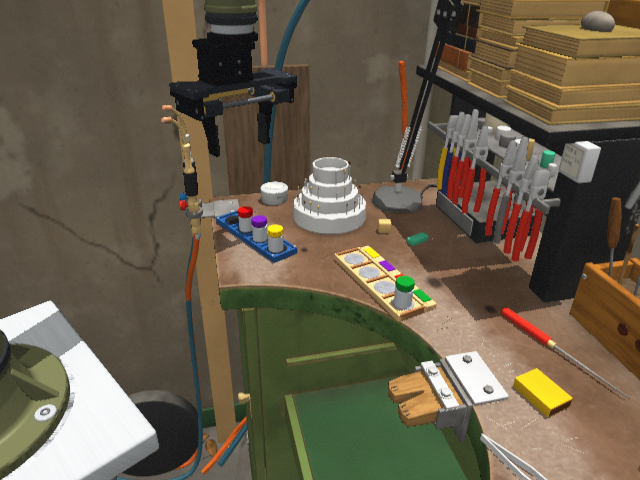

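View pics/w5.png

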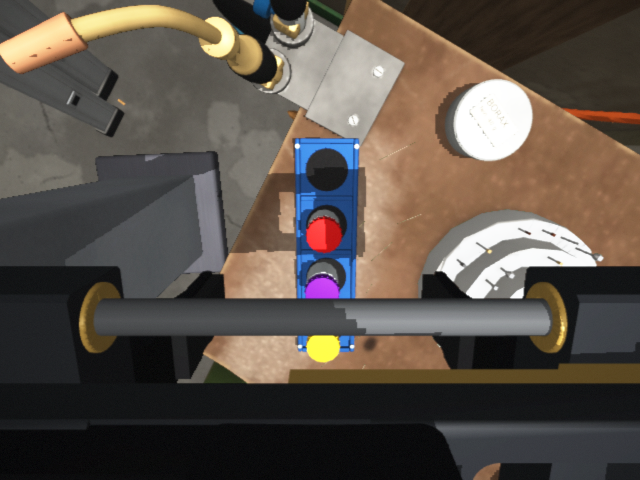

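```bash
python3 - <<'E'
from h import *
K,T,_=cam2world('wrist'); i,d=env.read_camera('wrist'); m=np.zeros_like(d,bool); m[:180]=1
p=pts('w',d,m,K,T); p=p[(p[:,0]<.56)&(p[:,1]>.17)]
for lo in np.arange(.02,.24,.02):
    s=p[(p[:,2]>lo)&(p[:,2]<lo+.02)]
    if len(s)>5: print(round(lo,2),len(s),np.percentile(s[:,0],[1,99]).round(3),np.percentile(s[:,1],[1,10,99]).round(3))
print(p[p[:,2]>.02][np.argsort(p[p[:,2]>.02][:,1])[:3]])
c=np.array([.4805,.1746])
q=p[p[:,2]>.08]; print(np.sort(np.linalg.norm(q[:,:2]-c,axis=1))[:5])
E
```

```text
0.02 976 [0.438 0.474] [0.235 0.242 0.289]
0.04 278 [0.441 0.474] [0.235 0.237 0.279]
0.06 664 [0.438 0.473] [0.233 0.235 0.277]
0.08 701 [0.431 0.463] [0.233 0.234 0.273]
0.1 524 [0.434 0.448] [0.236 0.237 0.251]
0.12 192 [0.437 0.446] [0.234 0.234 0.245]
0.14 1112 [0.432 0.446] [0.233 0.235 0.248]
0.16 679 [0.431 0.439] [0.236 0.237 0.242]
0.18 2478 [0.406 0.433] [0.224 0.23  0.241]
0.2 2966 [0.394 0.413] [0.22  0.222 0.234]
[[0.395204   0.21955117 0.20318526]
 [0.3945962  0.21964664 0.20273419]
 [0.39421774 0.21968254 0.20260577]]
[0.06901765 0.06904817 0.06916199 0.06918825 0.06919773]
```

move_arm(
  steps=[
    [[-0.015, 0.002, 0], 0.01],
    [[-0.05, 0.007, 0], 0.03],
    [[-0.1, 0.014, 0], 0.07],
    [[-0.15, 0.022, 0], 0.1],
    [[-0.2, 0.029, 0], 0.135],
    [[-0.25, 0.037, 0], 0.17],
    [[-0.295, 0.043, 0], 0.2],
    [[-0.323, 0.047, 0.01], 0.22],
    [[-0.33, 0.048, 0.04], 0.225],
    [[-0.33, 0.048, 0.08], 0.225],
    [[-0.33, 0.048, 0.115], 0.225],
    [[-0.33, 0.048, 0.137], 0.225],
    [[-0.33, 0.048, 0.145], 0.225],
    [[-0.33, 0.048, 0.145], 0.225],
    [[-0.33, 0.048, 0.145], 0.225],
  ],
)

```text
time_s: 25.32
tool_pos: [0.5134, -0.2018, 0.0266]
tool_rot: [179.9, 0.0, 74.7]
force: [0.7, 0.7, -0.0]
grip_width: 0.0869
```

move_arm(
  steps=[
    [[0, 0, 0], 0],
    [[0, 0, 0], 0],
    [[0, 0, 0], 0],
    [[0, 0, 0], 0],
    [[0, 0, 0], 0],
    [[0, 0, 0], 0],
    [[0, 0, 0], 0],
    [[0, 0, 0], 0],
    [[0, 0, 0], 0],
  ],
  hand=1,
)

```text
time_s: 26.45
tool_pos: [0.5126, -0.2016, 0.0255]
tool_rot: [180.0, 0.0, 74.7]
force: [-0.4, -0.2, 0.1]
grip_width: 0.0258
```

move_arm(
  steps=[
    [[0, 0, -0.02], 0],
    [[0, 0, -0.06], 0],
    [[0.01, -0.004, -0.09], -0.02],
    [[0.04, -0.015, -0.1], -0.06],
    [[0.085, -0.031, -0.1], -0.12],
    [[0.13, -0.048, -0.1], -0.19],
    [[0.175, -0.064, -0.1], -0.25],
    [[0.22, -0.081, -0.1], -0.32],
    [[0.265, -0.097, -0.1], -0.37],
    [[0.305, -0.112, -0.1], -0.4],
    [[0.335, -0.123, -0.1], -0.405],
    [[0.35, -0.129, -0.095], -0.405],
    [[0.353, -0.13, -0.075], -0.405],
    [[0.353, -0.13, -0.045], -0.405],
    [[0.353, -0.13, -0.02], -0.405],
    [[0.353, -0.13, -0.008], -0.405],
    [[0.353, -0.13, -0.002], -0.405],
    [[0.353, -0.13, 0], -0.405],
    [[0.353, -0.13, 0], -0.405],
    [[0.353, -0.13, 0], -0.405],
  ],
)

```text
time_s: 28.95
tool_pos: [0.4808, 0.1733, 0.0261]
tool_rot: [179.9, 0.0, 97.9]
force: [-0.8, -0.2, -0.1]
grip_width: 0.0256
```

move_arm(
  steps=[
    [[0, 0, 0], 0],
    [[0, 0, 0], 0],
    [[0, 0, 0], 0],
    [[0, 0, 0], 0],
    [[0, 0, 0], 0],
    [[0, 0, -0.02], 0],
    [[0, 0, -0.06], 0],
    [[0, 0, -0.1], 0],
    [[0, 0, -0.13], 0],
    [[-0.01, 0, -0.145], 0],
    [[-0.04, 0, -0.145], 0],
    [[-0.08, 0, -0.145], 0],
    [[-0.12, 0, -0.145], 0],
    [[-0.15, 0, -0.145], 0],
    [[-0.16, 0, -0.145], 0],
    [[-0.16, 0, -0.145], 0],
    [[-0.16, 0, -0.145], 0],
  ],
  hand=-1,
)

```text
time_s: 31.08
tool_pos: [0.5021, 0.0164, 0.1705]
tool_rot: [-180.0, -0.0, 98.0]
force: [0.2, 1.0, 0.0]
grip_width: 0.0868
```

```bash
python3 chk.py 6 jar_yellow jar_violet jar_red jar_green; python3 look.py w6 blue_rack jar_yellow jar_violet jar_red jar_green
```

```text
scene jar_yellow 0.63 [274. 239.] [0.4687 0.0308 0.0353]
scene jar_violet 0.82 [261. 231.] [0.47   0.0755 0.0341]
scene jar_red 0.79 [244. 217.] [0.473  0.1203 0.0354]
scene jar_green 0.65 [234. 209.] [0.4755 0.1632 0.0383]
31.575 [0.50228421 0.01483069 0.1705296 ] [-1.79999807e+02  4.65809164e-03  9.79174697e+01] [ 32.    4.9 -38.2 107.1   3.3  69.    0.7]
blue_rack 0.78 [0.4791 0.099 ] [0.1683 0.0501] 87.39240264892578
jar_yellow 0.87 [288. 192.] med [0.4742 0.0411 0.0466] circ [0.474  0.0409] 0.0128 0.0473
jar_violet 0.84 [299. 131.] med [0.4752 0.0853 0.0466] circ [0.4752 0.0851] 0.0133 0.0473
jar_red 0.67 [312.  62.] med [0.4785 0.1295 0.0465] circ [0.4785 0.13  ] 0.0135 0.0472
jar_green 0.74 [323.  10.] med [0.4821 0.1636 0.0461] circ [0.4816 0.166 ] 0.0113 0.0465
31.875 [0.50228518 0.0146958  0.1705236 ] [-1.79999714e+02  3.21968965e-03  9.79002319e+01] [ 0.05758579  0.52276208 -0.48001814] [ 32.    4.9 -38.2 107.1   3.3  69.    0.7] 0.08705306277423615
```

View pics/w6.png

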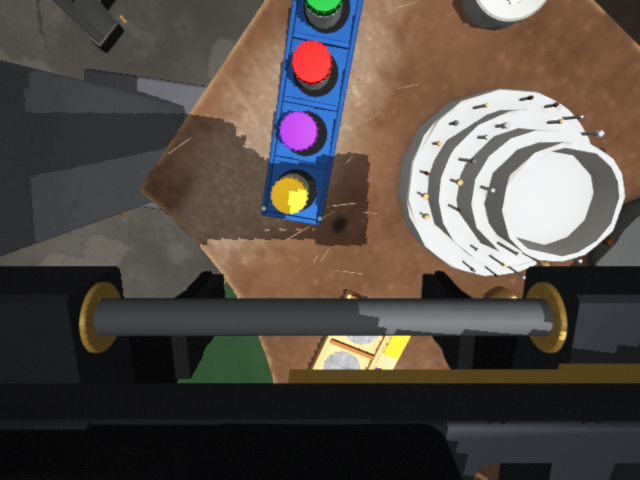

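View pics/scene6.png

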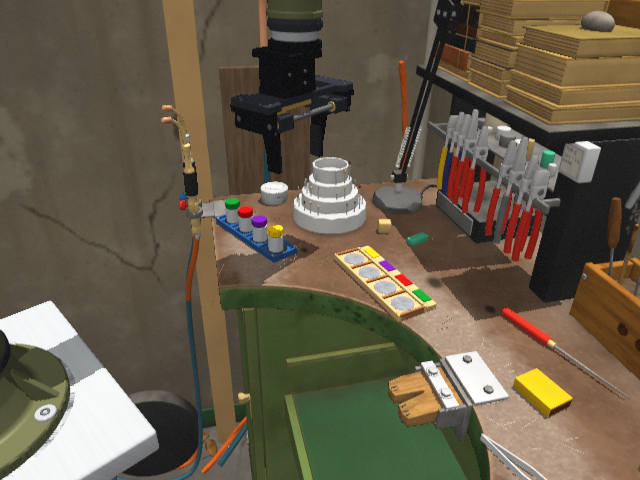

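```bash
python3 -c "
from cell import env
print(env.sign_off())"
```

```text
the job is handed in; nothing more can be done
None
```

All four jars now stand in the blue rack in reverse order, and I handed the job in at about 32 s of the 80 s allowed. From left to right they are green, red, violet, yellow. On the wooden rack they started as yellow, violet, red, green, which matches the cards.

- **Position:** the last wrist view puts yellow, violet and red within about 4 mm of their bay centres. I placed yellow, violet and red up to about 3 mm toward the robot so the gripper cleared the tiered white stand.
- **Green:** it was cut off at the edge of that wrist view, and its detection was weak. Its place rests on the release position, about 2 mm from the bay centre, and on the scene camera, which shows it 43 mm from red along the row.
- **Standing:** all four lids read 46–47 mm high, the same as in the wooden rack before the move, and in the pictures the jars look upright.
- **Forces and clearance:** the force readings after each move stayed under 2.5 N. I turned the gripper about 10° for the green jar to keep clear of the torch. The gripper was open and well above the jars at hand-in.
- **Disagreements:** the top camera read positions up to about 4 mm off from the wrist camera, so I used the wrist values. In the last check the top camera reported none of the jars; I did not view that picture.

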